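# Inspect the inlay under the hand magnifier

## Task

Push the round mosaic plaque along the bench onto the grey felt spot, centred, without lifting it, and let go of it. Then pick up the hand magnifier by its handle, carry it over the vial rack without bumping the rack, and finish while still holding it: level and still, its lens centred over the plaque about two centimetres above it, never touching the plaque. Leave the other things on the bench where they are.

Things in the scene. Friction and masses are not known exactly. Their poses are not given: they have to be found in the camera images.
- plaque_center (a point): Centre (half-way up, 11 mm above its underside) of the mosaic plaque: a loose round dark-wood disc, 100 mm across and 22 mm tall, with a mosaic of small stone chips on top; 0.25 to 0.5 kg, slides on the bench. It is too wide to grip; its z axis points up.
- plaque_top (a point): Centre of the plaque's flat top face, 22 mm above the bench when it lies flat; z up.
- spot: Target: a thin round grey felt spot, 130 mm across, flush with the bench (it does not hinder sliding). Origin at its centre, at bench height.
- loupe_grip (a point): Grip point of the hand magnifier, on its handle, 12 mm above its underside and near its balance point. The magnifier lies flat on the bench: a dark-wood handle, 22 mm wide, 24 mm tall and 88 mm long, running along the magnifier's own x axis from 68 mm behind to 20 mm ahead of this point, then a round lens in a steel rim. Its x axis points from the handle to the lens, z up; about 0.12 kg.
- lens (a point): Centre of the magnifier's lens on the level of the underside of its rim: 65 mm ahead of the grip point along the magnifier's x axis and 12 mm below it. The rim is 72 mm across and 12 mm tall and lies flat on the bench; the rim's underside is level with the handle's underside. Its z axis is the lens axis, up.
- rack: Fixed vial rack, between the magnifier (on the robot's right) and the plaque and felt spot (on the left): a light-wood bar 300 mm long (its x axis), 50 mm wide, 35 mm tall with six corked glass vials standing in it, tops up to 110 mm above the bench. Origin at the centre of its underside.
- bottle: Bystander: amber glass bottle, 48 mm across, 100 mm tall; origin at the centre of its underside.
- woodbox: Bystander: lidded round wooden box, 72 mm across, 36 mm tall; origin at the centre of its underside.
- tin: Bystander: flat round metal tin, 48 mm across, 18 mm tall; origin at the centre of its underside.
- needlecase: Bystander: upright turned-wood needle case, 36 mm across, 72 mm tall; origin at the centre of its underside.
- dish: Bystander: small white ceramic dish, 72 mm across, 18 mm tall; origin at the centre of its underside.
- spatula: Bystander: small spatula lying flat, 180 mm long along its x axis.
Things that resemble listed ones, but are neither listed nor needed, are in the scene too. What is shaped like the part that bears loupe_grip but blue is not meant.

How it is judged (in metres and radians):
On the way, in this order (a step that is already met when the one before it is completed fails the run):
1. the plaque lies flat and still, centred on the felt spot (within 15 mm), and the robot has let go of it (horizontal distance between plaque_center and spot below 0.015 m and linear speed of plaque below 0.01 m/s and height (world z) of plaque_center below 0.015 m and angle between plaque_center's own z axis and vertical below 0.05 rad and contact force between each of the arm, the fingers and plaque below 0.1 N), for 0.2 s.
2. the magnifier is carried through the air over the vial rack (lens above the vials, within 60 mm of the rack's centre line and within its length) (height (world z) of lens above 0.11 m and y of lens in the frame of rack between -0.06 and 0.06 m and x of lens in the frame of rack between -0.18 and 0.18 m), for 0.02 s.
At the end, for the whole second after the job is handed in: The robot still grips the magnifier; its lens centre is within 12 mm sideways of the plaque's centre, the rim's underside 8 to 35 mm above the plaque's top, level within 0.15 rad, still, and touching nothing but the fingers; the plaque lies flat within 15 mm of the felt spot's centre (horizontal distance between plaque_center and spot below 0.015 m and linear speed of plaque below 0.01 m/s and height (world z) of plaque_center below 0.015 m and angle between plaque_center's own z axis and vertical below 0.05 rad and horizontal distance between lens and plaque_top below 0.012 m and z of lens in the frame of plaque_top between 0.008 and 0.035 m and angle between lens's own z axis and vertical below 0.15 rad and linear speed of loupe below 0.02 m/s and angular speed of loupe below 0.15 rad/s and contact force between the fingers and loupe above 1 N and contact force between loupe and plaque below 0.05 N and contact force between loupe and rack below 0.05 N and contact force between loupe and bottle below 0.05 N and contact force between loupe and woodbox below 0.05 N and contact force between loupe and tin below 0.05 N and contact force between loupe and needlecase below 0.05 N and contact force between loupe and dish below 0.05 N and contact force between loupe and spatula below 0.05 N); the arm keeps its last pose, push and grip.
It fails at once if the plaque is lifted or tipped (height (world z) of plaque_center above 0.021 m or angle between plaque_center's own z axis and vertical above 0.2 rad).
It fails at once if the magnifier touches the plaque (contact force between loupe and plaque above 0.5 N).
It fails at once if the magnifier bumps the vial rack (contact force between loupe and rack above 1 N).
It fails at once if the robot bumps the vial rack (contact force between any of the arm, the fingers and rack above 3 N).
It fails at once if a bystander is moved by more than 25 mm (distance of any of bottle, woodbox, tin, needlecase, dish, spatula from where it was at the start of the episode above 0.025 m).
It also fails if it takes over 64 s, if anything falls off the work surface, if the arm or the gripper's body presses on something with over 40 N, if the wrist force passes 120 N, or if a joint passes its speed limit or range.

## Robot

A 6-joint arm with a two-finger parallel gripper is mounted at the origin on the work surface. World frame = base frame: x ahead of the robot, y to its left, z up, the work surface at z = 0. Lengths are in m, angles in degrees, forces in N, time in s.
With the tool pointing down it reaches from about 0.35 to 0.875 m from the base axis. Payload 15.5 kg.
Tool frame: the origin (TCP) lies on the front face of the gripper's body, between the roots of the fingers; the fingertips stand 73 mm ahead of it and the grasp point (between the pads) lies ctrl.tcp_to_grasp ahead of it (ctrl.tcp_to_grasp is the distance from the TCP to the grasp point, in m); z points along the fingers, y is the line along which they close (so a half turn about z gives the same grasp; the last joint's range is limited). The gripper opens to 85 mm and grips with 20 to 120 N. Pads are 22 mm wide; open, the fingers measure 114 mm over their backs; the gripper's body (76 mm by 85 mm) begins 54 mm behind the grasp point. The pads swing forward as they close: fully open they stand 13 mm farther back than shut.
Start: joints at [60.189, 28.281, 77.091, -0, 74.628, -5.472], TCP at [0.258, 0.569, 0.304] pointing down, gripper open.
Joint ranges: [-166.48, 166.48], [-47.26, 123.95], [12.59, 153.08], [-70.14, 250.14], [6.76, 159.57], [-176.63, 176.63]. Speed limits (degrees/s): [108.29, 108.29, 147.25, 172.46, 172.46, 172.46].

## Interface

Orientations are given as a 3x3 rotation matrix whose columns are the frame's x, y, z axes.
In Python, from station import ctrl, imaging, close_job gives the robot as it stands.
- The arm moves only by the tool step_arm, never from a script. Its arguments are lists of equal length, an entry for each row: "xyz": the shift along the world's x, y, z in m, a list of three; "rotation": the turn, a rotation vector about the world's x, y, z in rad, a list of three. A call has 1 to 20 rows; each row is the pose to reach, as a shift and turn from the pose commanded when the call began; what a row does not reach only later rows make up. A row lasts 1/12 s, in which the tool goes at most 41.7 mm and 7.16 degrees, less where a joint would pass 70% of its speed; a pose out of reach is approached as far as the arm can. A call with a gripper value outside its range is refused whole. "hand" is the finger opening in m, from 0 to 0.0854, set as the call begins (left out, the last holds). The fingers move at their own pace and stop on an object; the grip force is fixed at half the most. Time passes only in rows, so rows that repeat a pose let the fingers close. It gives the time, the measured TCP pose, the force, the opening and the grip force at its end, in the units of the state.
- ctrl.read_state(): the state, without advancing time (a new reading comes with each control period).
- imaging.grab_frame(name): name is "side" or "top"; returns the picture (400x640x3 uint8, blue, green, red); there is no depth.
- imaging.camera_model(name): a dict with "K" (3x3 intrinsics, pixels), "R" (3x3) and "t" (3): a world point X has camera coordinates R X + t. Camera axes: x right, y down, z forward; pixel columns grow to the right and rows downward; lengths in m; the calibration is good to about 2 mm. A picture is of the moment at which its call begins. camera_model takes no time and is no camera call.
- close_job(): hands the job in; it is judged then, once.
The state is a dict: "clock": time; "qpos": joint angles; "qvel": joint speeds; "joint_torque": joint torques, N m; "position": TCP position; "tcp_rot": TCP orientation; "contact_force": force on the tool from outside, world axes, zero at the start; "moment": the same for the moment, N m; "gripper_width": finger opening in m; "finger_force": force on a finger pad.
Only numpy, scipy, OpenCV 4.12 (cv2) and the standard library are available. Lean on these libraries where they do the work, as an engineer would, in place of code of your own. Each camera call takes 0.05 s, during which the arm holds its last target. There are 200 camera calls.

## Working session

There is one attempt and no reset: what is moved stays moved. The work goes in short steps, Python scripts to look and compute and a tool call to move; the robot and the scene stay as the last step left them, time stands still between calls to the robot, and variables do not carry over. Pictures are saved under pics/ and viewed, at most 10 in all, crops included, and the job is handed in when it is done.

Besides the shell and the picture viewer there is one more tool, called after "Call:" as name(argument=value, ...) on one line, values as JSON. step_arm: Moves the arm, as the interface text tells. Its arguments: {"type":"object","properties":{"xyz":{"type":"array","items":{"type":"array","items":{"type":"number"}}},"rotation":{"type":"array","items":{"type":"array","items":{"type":"number"}}},"hand":{"type":"number"}},"required":["xyz","rotation"]}

```bash
mkdir -p pics; python3 - <<'E'
from station import ctrl, imaging
import cv2,numpy as np
for n in("top","side"):
    cv2.imwrite(f"pics/{n}0.png",imaging.grab_frame(n)); c=imaging.camera_model(n); print(n,c["K"],-np.array(c["R"]).T@c["t"],c["R"])
s=ctrl.read_state(); print(ctrl.tcp_to_grasp,s["tcp_rot"],s["position"],s["clock"])
E
```

```text
top [[512.29109448   0.         321.56838201]
 [  0.         512.29109448 198.37890008]
 [  0.           0.           1.        ]] [ 0.31071598 -0.00933752  1.43150505] [[-0.01247134 -0.99962197  0.02450257]
 [-0.98826446  0.00859132 -0.15251081]
 [ 0.15224264 -0.02611703 -0.98799802]]
side [[455.43950666   0.         325.55370032]
 [  0.         455.43950666 202.71594382]
 [  0.           0.           1.        ]] [ 0.3362916  -0.7564055   0.88569537] [[ 0.97154824 -0.2368079   0.00400541]
 [-0.17368129 -0.72385383 -0.6677353 ]
 [ 0.16102432  0.64804139 -0.74438802]]
0.0539 [[-9.11130187e-01  4.12118325e-01 -5.17712172e-04]
 [ 4.12118642e-01  9.11129700e-01 -9.45805121e-04]
 [ 8.19193141e-05 -1.07511043e-03 -9.99999419e-01]] [0.25744856 0.56924925 0.30336552] 0.1
```

View pics/top0.png

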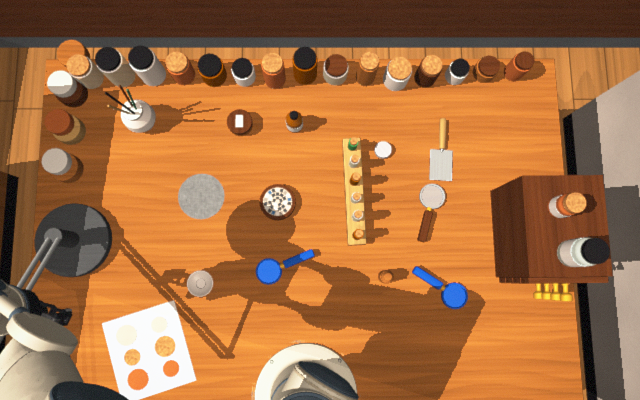

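View pics/side0.png

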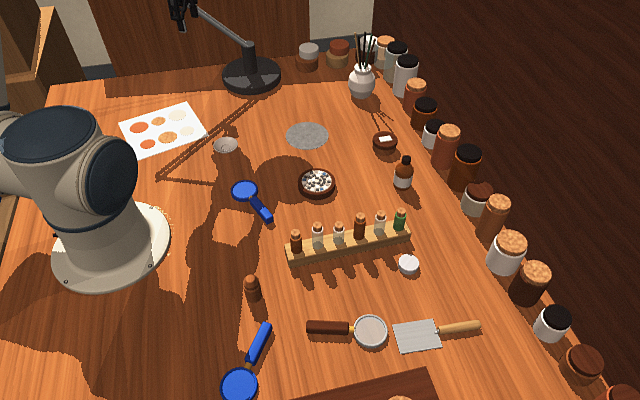

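Top view: plaque at (278,202), felt spot at (201,196), dark-wood magnifier with its lens at (432,197) and handle at (427,225), rack along x≈355. Tin is at (383,150), needle case at (386,277), dish at (200,284), box at (239,122), bottle at (294,120) and spatula at (442,150).
Could be taken for the magnifier: blue (268,270), blue (455,295), spatula (442,150). I choose the wooden one at (430,210). Could be taken for the plaque: the box (239,122) or dish (200,284). I choose the mosaic at (278,202).

```bash
cat > h.py <<'E'
from station import ctrl, imaging
import cv2,numpy as np
def ray(n,u,v,z):
    c=imaging.camera_model(n);R=np.array(c["R"]);C=-R.T@c["t"]
    d=R.T@np.linalg.inv(c["K"])@[u,v,1]; return C+d*(z-C[2])/d[2]
def pix(n,X):
    c=imaging.camera_model(n);p=np.array(c["K"])@(np.array(c["R"])@X+c["t"]);return p[:2]/p[2]
E
python3 - <<'E'
from h import *
for k,u,v,z in [("plaque",278,202,.022),("spot",201,196.5,0),("lens",432.5,197,.012),("hand near",431,209,.024),("hand tail",424.5,240,.024),("rackA",354,141,.035),("rackB",356,243,.035),("tin",383,150,.018),("needle",386,276,.072),("woodbox",239,122,.036),("dish",200,284,.018),("blueL",268,271,.01),("blueH",313,253,.02),("spatula tip",441,180,0)]:
    print(k,ray("top",u,v,z).round(4))
for k,u,v,z in [("plaque",318,181,.022),("spot",307,136,0),("lens",370,331,.012),("tail",307,326,.024),("near",349,328,.024)]:
    print("side",k,ray("side",u,v,z).round(4))
a=cv2.imread("pics/top0.png");b=cv2.imread("pics/side0.png")
A=cv2.resize(a[150:260,170:310],None,fx=4,fy=4,interpolation=2)[:400]
B=cv2.resize(a[180:250,400:460],None,fx=4,fy=4,interpolation=2)
C=np.zeros((440,800,3),np.uint8);C[:400,:560]=A;C[:280,560:800]=B
cv2.imwrite("pics/crop.png",C)
E
```

```text
plaque [0.5188 0.0745 0.022 ]
spot [0.5396 0.2921 0.    ]
lens [ 0.5307 -0.3599  0.012 ]
hand near [ 0.495  -0.3512  0.024 ]
hand tail [ 0.4089 -0.3293  0.024 ]
rackA [ 0.6884 -0.1395  0.035 ]
rackB [ 0.402  -0.1386  0.035 ]
tin [ 0.6661 -0.2231  0.018 ]
needle [ 0.312  -0.2124  0.072 ]
woodbox [0.745  0.1832 0.036 ]
dish [0.2969 0.2854 0.018 ]
blueL [0.3296 0.1025 0.01  ]
blueH [ 0.3769 -0.0213  0.02  ]
spatula tip [ 0.5815 -0.3896  0.    ]
side plaque [0.522  0.0756 0.022 ]
side spot [0.5375 0.2895 0.    ]
side lens [ 0.5302 -0.3617  0.012 ]
side tail [ 0.4056 -0.3264  0.024 ]
side near [ 0.4879 -0.3508  0.024 ]
```

View pics/crop.png

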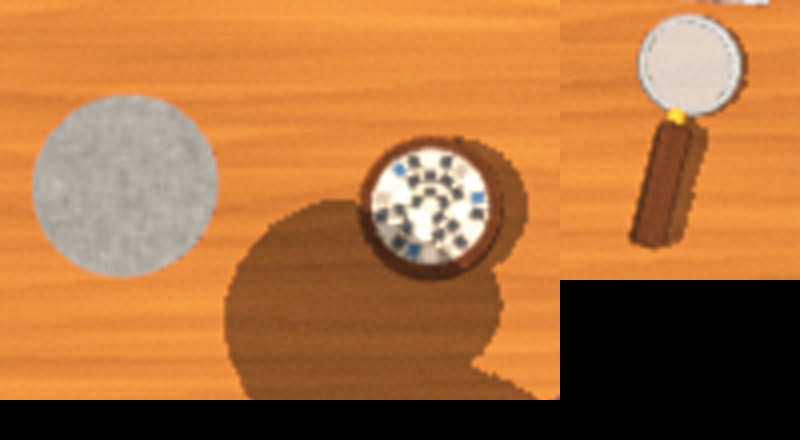

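Both choices are confirmed: the mosaic plaque and the wood-handled magnifier. Setting up behind the plaque, with the fingers as a 50 mm fork pushing towards +y.

Call:
step_arm(xyz=[[0.256,-0.572,-0.12],[0.256,-0.572,-0.12],[0.256,-0.572,-0.12],[0.256,-0.572,-0.12],[0.256,-0.572,-0.12],[0.256,-0.572,-0.12],[0.256,-0.572,-0.12],[0.256,-0.572,-0.12],[0.256,-0.572,-0.12],[0.256,-0.572,-0.12],[0.256,-0.572,-0.12],[0.256,-0.572,-0.12],[0.256,-0.572,-0.12],[0.256,-0.572,-0.12],[0.256,-0.572,-0.12],[0.256,-0.572,-0.12],[0.256,-0.572,-0.12],[0.256,-0.572,-0.12],[0.256,-0.572,-0.12],[0.256,-0.572,-0.12]], rotation=[[0,0,-1.23],[0,0,-1.23],[0,0,-1.23],[0,0,-1.23],[0,0,-1.23],[0,0,-1.23],[0,0,-1.23],[0,0,-1.23],[0,0,-1.23],[0,0,-1.23],[0,0,-1.23],[0,0,-1.23],[0,0,-1.23],[0,0,-1.23],[0,0,-1.23],[0,0,-1.23],[0,0,-1.23],[0,0,-1.23],[0,0,-1.23],[0,0,-1.23]], hand=0.05)

```text
clock: 1.77
position: [0.5131, -0.0014, 0.184]
tcp_rot: [[0.083, 0.997, -0.0], [0.997, -0.083, 0.0], [0.0, -0.0, -1.0]]
contact_force: [-0.5, -0.8, 0.5]
gripper_width: 0.05
finger_force: 0.0
```

Call:
step_arm(xyz=[[0,0,-0.03],[0,0,-0.06],[0,0,-0.08],[0,0,-0.09],[0,0,-0.095],[0,0,-0.1],[0,0,-0.104],[0,0,-0.104]], rotation=[[0,0,0],[0,0,0],[0,0,0],[0,0,0],[0,0,0],[0,0,0],[0,0,0],[0,0,0]])

```text
clock: 2.43
position: [0.5138, -0.0024, 0.0801]
tcp_rot: [[0.084, 0.996, 0.001], [0.996, -0.084, -0.0], [-0.0, 0.001, -1.0]]
contact_force: [-0.0, -0.2, -0.0]
gripper_width: 0.0502
finger_force: 0.0
```

```bash
python3 - <<'E'
from h import *
s=ctrl.read_state();print(s["position"],s["contact_force"],s["clock"])
a=imaging.grab_frame("side");b=imaging.grab_frame("top")
cv2.imwrite("pics/side1.png",a);cv2.imwrite("pics/top1.png",b)
A=cv2.resize(a[120:280,210:410],None,fx=2.5,fy=2.5,interpolation=2)
B=cv2.resize(b[150:260,180:360],None,fx=2,fy=2,interpolation=2)[:, :300]
C=np.zeros((400,800,3),np.uint8);C[:,:500]=A;C[:220,500:]=B
cv2.imwrite("pics/c1.png",C)
E
```

```text
[ 0.51381939 -0.00240447  0.08009603] [-0.04926116 -0.21242841 -0.01535069] 2.4333
```

View pics/c1.png

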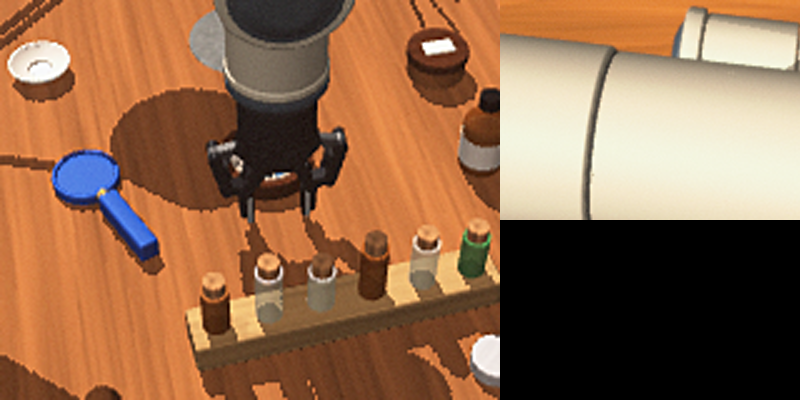

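The side view shows the fork behind the plaque, with fingertips at about (310,206) and (333,205), clear of the rack. Checking tip height from those pixels.

```bash
python3 - <<'E'
from h import *
for z in (0,.01,.02): print(z,[pix("side",np.array([0.514+d,-0.013-d*.08,z])).round(1) for d in(-.028,.028)])
E
```

```text
0 [array([312. , 212.7]), array([333.6, 210.2])]
0.01 [array([311.9, 210.2]), array([333.7, 207.6])]
0.02 [array([311.9, 207.6]), array([333.8, 205. ])]
```

Call:
step_arm(xyz=[[0,0,-0.002],[0,0,-0.004],[0,0,-0.006],[0,0,-0.008],[0,0,-0.008]], rotation=[[0,0,0],[0,0,0],[0,0,0],[0,0,0],[0,0,0]])

```text
clock: 2.95
position: [0.5134, -0.0026, 0.0715]
tcp_rot: [[0.084, 0.996, -0.0], [0.996, -0.084, 0.0], [0.0, -0.0, -1.0]]
contact_force: [0.5, 0.6, 0.6]
gripper_width: 0.0499
finger_force: 0.0
```

Call:
step_arm(xyz=[[0.001,0.008,0],[0.001,0.016,0],[0.002,0.022,0],[0.002,0.028,0],[0.003,0.034,0],[0.003,0.042,0],[0.004,0.05,0],[0.005,0.058,0],[0.0055,0.066,0],[0.006,0.074,0],[0.007,0.082,0],[0.0075,0.09,0],[0.008,0.098,0],[0.009,0.106,0],[0.0095,0.112,0],[0.01,0.116,0],[0.01,0.119,0],[0.01,0.12,0],[0.01,0.12,0]], rotation=[[0,0,0],[0,0,0],[0,0,0],[0,0,0],[0,0,0],[0,0,0],[0,0,0],[0,0,0],[0,0,0],[0,0,0],[0,0,0],[0,0,0],[0,0,0],[0,0,0],[0,0,0],[0,0,0],[0,0,0],[0,0,0],[0,0,0]])

```text
clock: 4.53
position: [0.5236, 0.1176, 0.0719]
tcp_rot: [[0.084, 0.996, 0.0], [0.996, -0.084, 0.0], [0.0, 0.0, -1.0]]
contact_force: [0.2, 0.4, -0.2]
gripper_width: 0.0501
finger_force: 0.0
```

```bash
python3 - <<'E'
from h import *
s=ctrl.read_state();print(s["position"],s["contact_force"],s["clock"])
a=imaging.grab_frame("side");b=imaging.grab_frame("top")
A=cv2.resize(a[80:240,210:410],None,fx=2.5,fy=2.5,interpolation=2)
B=cv2.resize(b[140:280,170:320],None,fx=2,fy=2,interpolation=2)
C=np.zeros((400,800,3),np.uint8);C[:,:500]=A;C[:280,500:]=B
cv2.imwrite("pics/c2.png",C)
E
```

```text
[0.52362417 0.11760637 0.07188758] [ 0.23536041  0.36751259 -0.20317139] 4.5333
```

View pics/c2.png

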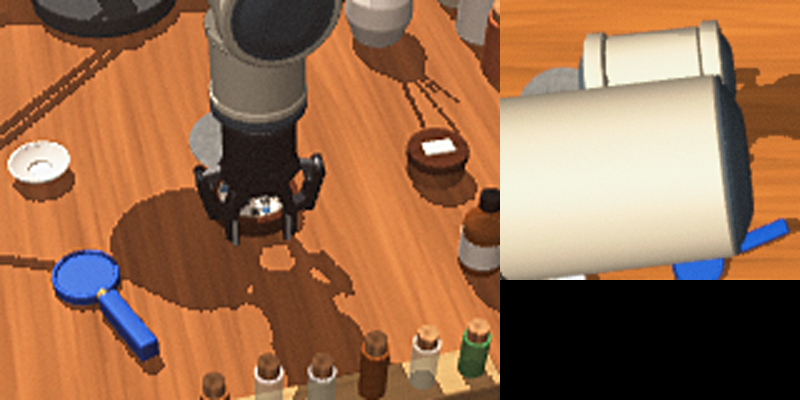

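Call:
step_arm(xyz=[[0.0003,0.004,0],[0.001,0.012,0],[0.0017,0.02,0],[0.0025,0.028,0],[0.003,0.036,0],[0.004,0.044,0],[0.0045,0.052,0],[0.005,0.06,0],[0.006,0.068,0],[0.0065,0.076,0],[0.0075,0.084,0],[0.008,0.092,0],[0.0085,0.099,0],[0.009,0.105,0],[0.0095,0.109,0],[0.01,0.112,0],[0.01,0.113,0],[0.01,0.113,0]], rotation=[[0,0,0],[0,0,0],[0,0,0],[0,0,0],[0,0,0],[0,0,0],[0,0,0],[0,0,0],[0,0,0],[0,0,0],[0,0,0],[0,0,0],[0,0,0],[0,0,0],[0,0,0],[0,0,0],[0,0,0],[0,0,0]])

```text
clock: 6.13
position: [0.5336, 0.2306, 0.0719]
tcp_rot: [[0.084, 0.996, 0.0], [0.996, -0.084, 0.0], [0.0, 0.0, -1.0]]
contact_force: [-0.4, -0.0, 0.6]
gripper_width: 0.0498
finger_force: 0.0
```

Call:
step_arm(xyz=[[-0.001,-0.01,0],[-0.003,-0.03,0],[-0.005,-0.06,0.03],[-0.005,-0.09,0.06],[-0.005,-0.12,0.09],[-0.005,-0.15,0.12],[-0.005,-0.18,0.14],[-0.005,-0.21,0.14],[-0.005,-0.24,0.14],[-0.005,-0.27,0.14],[-0.005,-0.3,0.14],[-0.005,-0.3,0.14]], rotation=[[0,0,0],[0,0,0],[0,0,0],[0,0,0],[0,0,0],[0,0,0],[0,0,0],[0,0,0],[0,0,0],[0,0,0],[0,0,0],[0,0,0]])

```text
clock: 7.13
position: [0.5284, -0.0745, 0.2121]
tcp_rot: [[0.087, 0.996, 0.001], [0.996, -0.087, -0.001], [-0.001, 0.001, -1.0]]
contact_force: [-1.3, 0.0, 0.1]
gripper_width: 0.0501
finger_force: 0.0
```

```bash
python3 - <<'E'
from h import *
s=ctrl.read_state();print(s["position"],s["contact_force"],s["clock"])
a=imaging.grab_frame("side");b=imaging.grab_frame("top")
A=cv2.resize(a[90:190,250:370],None,fx=4,fy=4,interpolation=2)[:,:400]
B=cv2.resize(b[150:250,160:260],None,fx=4,fy=4,interpolation=2)
cv2.imwrite("pics/c3.png",np.hstack([A,B]))
E
```

```text
[ 0.52836373 -0.07454428  0.21206018] [-1.33022956  0.04160093  0.14911993] 7.1333
```

View pics/c3.png

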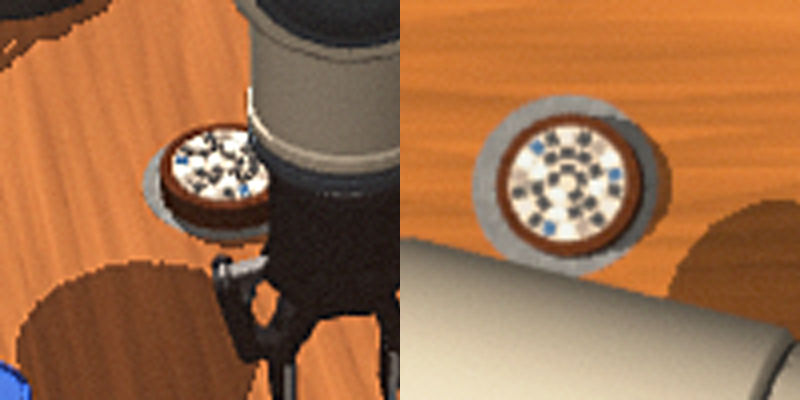

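The top half shows the plaque's top centre at (202.2,196) full-frame, inside the grey spot and clear of the arm.

```bash
python3 - <<'E'
from h import *
print(ray("top",202.25,196,.022),ray("top",202.25,196,.022)-ray("top",277.2,201.9,.022), ray("top",201.1,196.4,0))
E
```

```text
[0.5374533  0.28401412 0.022     ] [0.018362   0.20729254 0.        ] [0.53988007 0.29178463 0.        ]
```

The plaque is about 8 mm from the spot centre, within the 15 mm limit and released. Now going high over the rack to above the magnifier's grip.

Call:
step_arm(xyz=[[0,0,0.04],[0,-0.03,0.05],[-0.01,-0.06,0.05],[-0.015,-0.09,0.05],[-0.02,-0.12,0.05],[-0.03,-0.15,0.05],[-0.04,-0.18,0.05],[-0.05,-0.21,0.05],[-0.06,-0.24,0.05],[-0.061,-0.27,0.03],[-0.061,-0.273,0.0],[-0.061,-0.273,-0.03],[-0.061,-0.273,-0.05],[-0.061,-0.273,-0.06],[-0.061,-0.273,-0.06],[-0.061,-0.273,-0.06]], rotation=[[0,0,0.1],[0,0,0.2],[0,0,0.3],[0,0,0.4],[0,0,0.5],[0,0,0.6],[0,0,0.7],[0,0,0.8],[0,0,0.9],[0,0,1.0],[0,0,1.1],[0,0,1.2],[0,0,1.3],[0,0,1.393],[0,0,1.393],[0,0,1.393]], hand=0.06)

```text
clock: 8.57
position: [0.4676, -0.3418, 0.1517]
tcp_rot: [[-0.965, 0.261, -0.001], [0.261, 0.965, 0.001], [0.001, 0.001, -1.0]]
contact_force: [-0.3, 0.4, 0.5]
gripper_width: 0.0604
finger_force: 0.0
```

```bash
python3 - <<'E'
from h import *
s=ctrl.read_state();print(s["position"],s["contact_force"],s["clock"])
a=imaging.grab_frame("side");b=imaging.grab_frame("top")
A=cv2.resize(a[220:370,260:440],None,fx=2.5,fy=2.5,interpolation=2)
B=cv2.resize(b[170:270,390:470],None,fx=4,fy=4,interpolation=2)
C=np.zeros((400,780,3),np.uint8);C[:375,:450]=A;C[:,450:770]=B
cv2.imwrite("pics/c4.png",C)
p=s["position"]
for z in(.02,.024): print(z,pix("side",np.array([p[0],p[1],z])))
print("tips",[pix("side",np.array([p[0]+d*.259,p[1]+d*.966,p[2]-.063])).round(1) for d in(-.03,.03)])
E
```

```text
[ 0.46761456 -0.34182914  0.15171796] [-0.30052657  0.40772981  0.46872847] 8.5667
0.02 [338.2016574  327.10538508]
0.024 [338.24993348 326.19684165]
tips [array([339. , 324.9]), array([339.1, 297. ])]
```

View pics/c4.png

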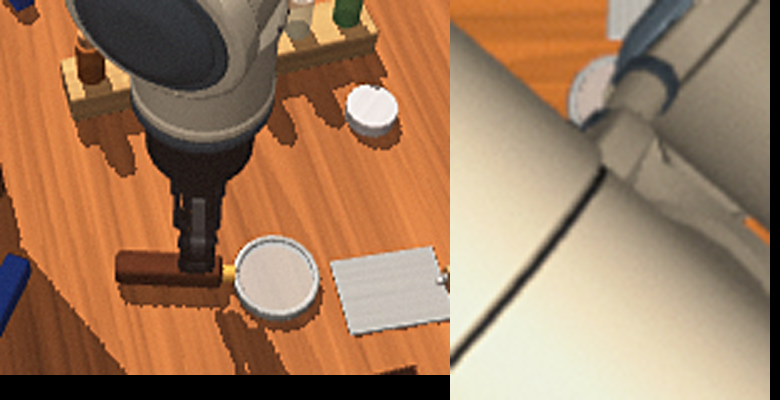

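The side view shows the gripper over the front of the handle: grip expected at column 339, TCP projects to 338. The lens is at (370,331). Descending and gripping.

Call:
step_arm(xyz=[[0,0.001,-0.02],[0,0.001,-0.04],[0,0.001,-0.055],[0,0.001,-0.065],[0,0.001,-0.07],[0,0.001,-0.074],[0,0.001,-0.077],[0,0.001,-0.077]], rotation=[[0,0,0],[0,0,0],[0,0,0],[0,0,0],[0,0,0],[0,0,0],[0,0,0],[0,0,0]])

```text
clock: 9.33
position: [0.4677, -0.3417, 0.0751]
tcp_rot: [[-0.966, 0.259, 0.0], [0.259, 0.966, -0.0], [-0.0, -0.0, -1.0]]
contact_force: [-1.1, 0.4, -0.1]
gripper_width: 0.06
finger_force: 0.0
```

Call:
step_arm(xyz=[[0,0,0],[0,0,0],[0,0,0],[0,0,0],[0,0,0],[0,0,0],[0,0,0],[0,0,0],[0,0,0],[0,0,0]], rotation=[[0,0,0],[0,0,0],[0,0,0],[0,0,0],[0,0,0],[0,0,0],[0,0,0],[0,0,0],[0,0,0],[0,0,0]], hand=0.0)

```text
clock: 10.17
position: [0.4678, -0.3418, 0.0756]
tcp_rot: [[-0.966, 0.259, 0.001], [0.259, 0.966, -0.001], [-0.001, -0.0, -1.0]]
contact_force: [-0.9, 1.3, 7.3]
gripper_width: 0.0207
finger_force: 59.8
```

Call:
step_arm(xyz=[[0,0,0.004],[0,0,0.012],[0,0,0.03],[0,0,0.05],[0,0,0.075],[0,0,0.1],[0,0,0.125],[0,0,0.145],[0,0,0.158],[0,0,0.165],[0,0,0.165],[0,0,0.165]], rotation=[[0,0,0],[0,0,0],[0,0,0],[0,0,0],[0,0,0],[0,0,0],[0,0,0],[0,0,0],[0,0,0],[0,0,0],[0,0,0],[0,0,0]])

```text
clock: 11.17
position: [0.4674, -0.3414, 0.2398]
tcp_rot: [[-0.966, 0.259, 0.0], [0.259, 0.966, -0.0], [-0.0, -0.0, -1.0]]
contact_force: [-0.6, -0.6, -2.0]
gripper_width: 0.0207
finger_force: 58.7
```

```bash
python3 - <<'E'
from h import *
s=ctrl.read_state();print(s["position"],s["contact_force"],s["clock"],s["gripper_width"],s["finger_force"])
a=imaging.grab_frame("side")
A=cv2.resize(a[180:380,220:440],None,fx=2.8,fy=2.8,interpolation=2)
cv2.imwrite("pics/c5.png",A)
p=s["position"]
c=pix("side",np.array([p[0]+.0628,p[1]-.0168,p[2]-.0635])); print("lens top predicted",c,(c-[220,180])*2.8)
E
```

```text
[ 0.46743292 -0.34140365  0.23978025] [-0.60360904 -0.6237658  -2.00017389] 11.1667 0.02066402128073262 58.67006957530975
lens top predicted [376.41811071 287.28756543] [437.97070999 300.40518321]
```

View pics/c5.png

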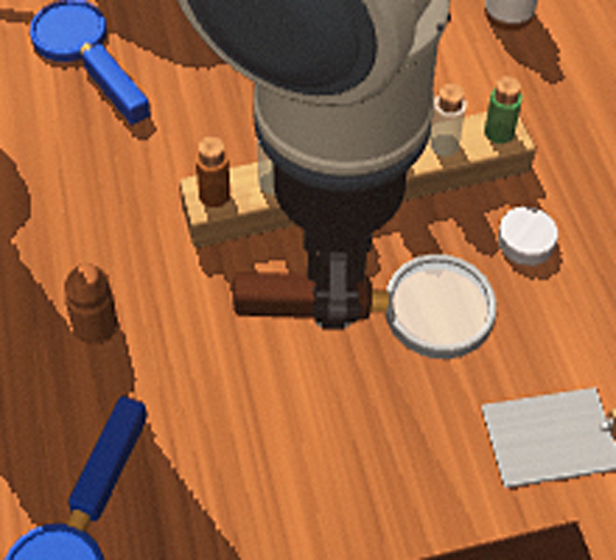

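The magnifier is held level. Its lens is at crop (441,301) against a predicted (438,300). Carrying it over the rack.

Call:
step_arm(xyz=[[0,0.008,0],[0,0.025,0],[0,0.045,0],[0,0.07,0],[0,0.095,0],[0,0.12,0],[0,0.145,0],[0,0.17,0],[0,0.195,0],[0,0.22,0],[0,0.245,0],[0,0.27,0],[0,0.295,0],[0,0.32,0],[0,0.345,0],[0,0.37,0],[0,0.395,0],[0,0.415,0],[0,0.425,0],[0,0.43,0]], rotation=[[0,0,0],[0,0,0],[0,0,0],[0,0,0],[0,0,0],[0,0,0],[0,0,0],[0,0,0],[0,0,0],[0,0,0],[0,0,0],[0,0,0],[0,0,0],[0,0,0],[0,0,0],[0,0,0],[0,0,0],[0,0,0],[0,0,0],[0,0,0]])

```text
clock: 12.88
position: [0.4666, 0.0902, 0.2395]
tcp_rot: [[-0.966, 0.257, -0.001], [0.257, 0.966, 0.0], [0.001, -0.0, -1.0]]
contact_force: [0.4, -0.5, -0.8]
gripper_width: 0.0208
finger_force: 58.7
```

Call:
step_arm(xyz=[[0.001,0.008,0],[0.002,0.025,0],[0.003,0.045,0],[0.004,0.07,0],[0.005,0.095,-0.005],[0.006,0.12,-0.01],[0.006,0.145,-0.02],[0.006,0.17,-0.03],[0.006,0.19,-0.04],[0.006,0.203,-0.055],[0.006,0.21,-0.07],[0.006,0.2125,-0.08],[0.006,0.2125,-0.085],[0.006,0.2125,-0.085],[0.006,0.2125,-0.085]], rotation=[[0,0,0],[0,0,0],[0,0,0],[0,0,0],[0,0,0],[0,0,0],[0,0,0],[0,0,0],[0,0,0],[0,0,0],[0,0,0],[0,0,0],[0,0,0],[0,0,0],[0,0,0]])

```text
clock: 14.13
position: [0.4738, 0.3002, 0.1551]
tcp_rot: [[-0.966, 0.26, -0.0], [0.26, 0.966, -0.0], [0.0, -0.0, -1.0]]
contact_force: [1.1, 0.3, -0.6]
gripper_width: 0.0208
finger_force: 58.7
```

```bash
python3 - <<'E'
from h import *
s=ctrl.read_state();print(s["position"],s["contact_force"],s["clock"],s["gripper_width"],s["finger_force"])
a=imaging.grab_frame("side");b=imaging.grab_frame("top")
A=cv2.resize(a[80:180,240:340],None,fx=4,fy=4,interpolation=2)
B=cv2.resize(b[150:250,150:250],None,fx=4,fy=4,interpolation=2)
cv2.imwrite("pics/c6.png",np.hstack([A,B]))
p=s["position"];L=np.array([p[0]+.064,p[1]-.017,p[2]-.0635])
for n,o in(("side",(240,80)),("top",(150,150))): print(n,"lens",(pix(n,L)-o)*4,"plaque",(pix(n,np.array([.5375,.284,.022]))-o)*4)
E
```

```text
[0.4737534  0.30023097 0.15508018] [ 1.07338889  0.3209292  -0.6255558 ] 14.1333 0.020752426140590755 58.68672966957092
side lens [266.88261389 129.57807191] plaque [268.8449671  205.59231706]
top lens [188.5016411  166.95767151] plaque [209.02204808 183.93325523]
```

View pics/c6.png

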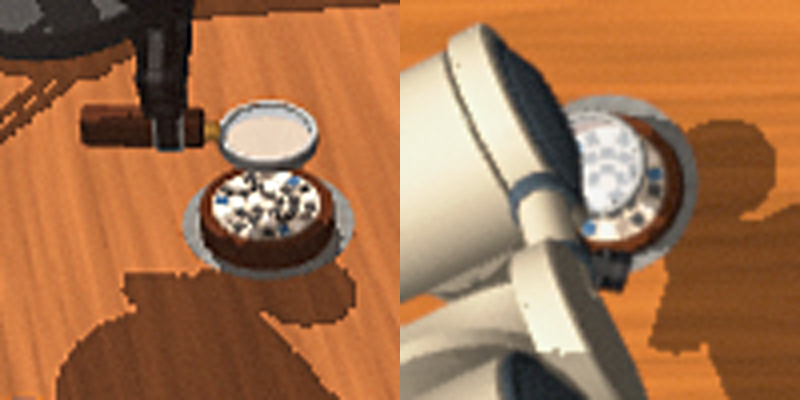

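Both views put the lens within 2 mm of the plaque centre: side lens column 269 against plaque 268, top lens at (189,163) in its crop as predicted. The magnifier is level and the plaque is still on the spot. Lowering to 2 cm.

Call:
step_arm(xyz=[[0,0,-0.003],[-0.001,0,-0.008],[-0.001,0,-0.014],[-0.001,0,-0.02],[-0.001,0,-0.026],[-0.001,0,-0.03],[-0.001,0,-0.033],[-0.001,0,-0.035],[-0.001,0,-0.036],[-0.001,0,-0.036],[-0.001,0,-0.036],[-0.001,0,-0.036],[-0.001,0,-0.036],[-0.001,0,-0.036],[-0.001,0,-0.036],[-0.001,0,-0.036]], rotation=[[0,0,0],[0,0,0],[0,0,0],[0,0,0],[0,0,0],[0,0,0],[0,0,0],[0,0,0],[0,0,0],[0,0,0],[0,0,0],[0,0,0],[0,0,0],[0,0,0],[0,0,0],[0,0,0]])

```text
clock: 15.57
position: [0.4726, 0.301, 0.119]
tcp_rot: [[-0.966, 0.259, 0.0], [0.259, 0.966, 0.0], [-0.0, 0.0, -1.0]]
contact_force: [-0.0, -0.1, -0.9]
gripper_width: 0.0204
finger_force: 58.7
```

```bash
python3 - <<'E'
from h import *
a=imaging.grab_frame("side")
cv2.imwrite("pics/c7.png",cv2.resize(a[80:180,240:340],None,fx=4,fy=4,interpolation=2))
s=ctrl.read_state();print(s["position"],s["contact_force"],s["finger_force"],np.abs(s["qvel"]).max())
E
```

```text
[0.4725925  0.30093419 0.11892589] [ 0.47123135 -1.67784065 -0.90871232] 58.687832951545715 0.050625424470278735
```

View pics/c7.png

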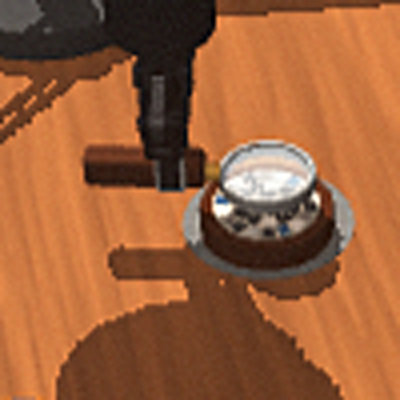

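The lens hovers at crop (268,170), level over the plaque at (268,205), with a clear gap. The magnifier is still and gripped at 59 N, so I'm handing in.

```bash
python3 -c "
from station import close_job
print(close_job())"
```

```text
the job is handed in; nothing more can be done
None
```

I handed the job in at about 16 s; no verdict came back. By my measurements, the plaque lies about 8 mm from the felt spot's centre (limit 15 mm), and the gripped magnifier is level and still, its lens within about 2 mm of the plaque's centre and about 2 cm above it.

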